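Set the stop screw of a gauge stand to a setting block

ROBOT

A 6-joint arm with a two-finger parallel gripper is mounted at the origin on a cart in front of the work surface, level with it; the furniture and walls round the work are solid. World frame = base frame: x ahead of the robot, y to its left, z up, the work surface at z = 0. Lengths are in m, angles in rad, forces in N, time in s.
With the tool pointing down it reaches from about 0.3 to 0.875 m from the base axis. Payload 6.4 kg.
Tool frame: the origin (TCP) lies between the finger pads; the fingertips stand tip_reach ahead of it and the grasp point (between the pads) lies 11 mm behind it (tip_reach is the distance from the TCP to the fingertips, in m); z points along the fingers, y is the line along which they close (so a half turn about z gives the same grasp; the last joint's range is limited). The gripper opens to 88 mm and grips with 3 to 60 N. Pads are 18 mm wide; open, the fingers measure 123 mm over their backs; the gripper's body (75 mm by 187 mm) begins 45 mm behind the grasp point.
Start: joints at [-1.328, 0.181, 1.607, -0, 1.354, -0.206], TCP at [0.25, -0.518, 0.247] pointing down, gripper open.
Joint ranges: [-2.99, 2.99], [-0.89, 2.07], [0.3, 2.58], [-1.14, 4.28], [0, 2.63], [-3.12, 3.12]. Speed limits (rad/s): [2.57, 2.57, 3.01, 3.14, 3.14, 3.14].

INTERFACE

Orientations are given as a rotation vector (axis times angle).
In Python, from cell import get_state, camera, sign_off, tip_reach gives the robot as it stands.
- The arm moves only by the tool drive_tool, never from a script. Its argument "motion" is a list of rows, each an object of numbers: "claw": the closure, from 0 (fully open) to 1 (shut); "x", "y", "z": the shift along the tool's x, y, z in m; "turn": the turn about the tool's z in degrees. A call has exactly 5 rows; each row is the pose to reach, as a shift and turn from the pose commanded when the call began, along the tool's axes at that moment; what a row does not reach only later rows make up. A row lasts 1/8 s, in which the tool goes at most 62.5 mm and 10.7 degrees, less where a joint would pass 70% of its speed; a pose out of reach is approached as far as the arm can. A call with a gripper value outside its range is refused whole. The fingers move at their own pace and stop on an object; "grip_force" is the grip in N (left out, the last holds). Time passes only in rows, so rows that repeat a pose let the fingers close, or fill a call up. It gives the time, the measured TCP pose, the force, the opening and the grip force at its end, in the units of the state.
- get_state(): the state, without advancing time (a new reading comes with each control period).
- camera(name): name is "scene" or "side" or "wrist"; returns a dict with "pixels" (480x640x3 uint8, red, green, blue), "mtx" (3x3 intrinsics, pixels), "extrinsics" (4x4, takes a point from world to camera coordinates). Camera axes: x right, y up, looking along -z (the intrinsics and any distortion apply to the point x, -y, -z); pixel columns grow to the right and rows downward; lengths in m; the calibration is good to about 2 mm. A picture is of the moment at which its call begins. There is no depth.
- sign_off(): hands the job in; it is judged then, once.
The state is a dict: "time_s": time; "q": joint angles; "joint_vel": joint speeds; "effort": joint torques, N m; "ee_pos": TCP position; "tcp_rot": TCP orientation; "contact_force": force on the tool from outside, world axes, zero at the start; "ft_torque": the same for the moment, N m; "gripper_width": finger opening in m; "grasp_force": force on a finger pad.
Only numpy, scipy, OpenCV 4.12 (cv2) and the standard library are available. Lean on these libraries where they do the work, as an engineer would, in place of code of your own. Each camera call takes 0.05 s, during which the arm holds its last target. There are 200 camera calls.

TASK

Slide the setting block, orange handle towards you, along the base of the blue gauge stand until it lies flat under the sprung foot. Then, only with the red driver on the square screw head, turn the screw clockwise until the block just drags: the foot bears on it and its red band has begun to go up into the sleeve but not gone in altogether (never force the foot right up). Leave the block there, put the driver back upright in its black holder, and leave everything else lying where it is.

Things in the scene. Friction and masses are not known exactly. Their poses are not given: they have to be found in the camera images.
- stand: Fixed gauge stand. Origin: on the table under the axis of foot and screw; its x points from the open front to the column, z up. Aluminium base plate 12 mm thick, x -135 to +85 mm, y +-50 mm. Blue column x 38 to 83 mm, y +-32 mm, and a blue overhead arm x -25 to +83 mm, y +-26 mm, z 85 to 125 mm. On the arm a steel collar (radius 24.5 mm) with its top at z 129 mm, on which the driver's rim comes to rest. The whole stand may be turned by up to 0.25 rad.
- screw_head (a point): Centre of the top of the square screw head, z 147 mm, on the stand's z axis; its x and y axes are square to the flats and turn with the screw. The head is 20 mm across flats and 18 mm high above the collar (the top 7 mm tapered to 13 mm as a lead-in). It turns in place and does not rise or sink; clockwise from above lowers the foot by 16 mm a turn (2.55 mm per rad) and it stays where it is left (friction 0.06 N m).
- foot_tip (a point): Underside of the brass foot (15 mm across) that hangs below the arm on the screw's axis. At the start it hangs free, 3 to 8 mm higher than the top of a setting block lying on the base. Anticlockwise stop: 56 mm above the table; the lead screw can carry it about 12 mm below that.
- foot (a joint): How far the sprung foot is pushed up into its sleeve, m: 0 hanging free, 0.006 right up. The red band (3 mm wide) just below the sleeve has gone in altogether at 0.003. Spring: 2 N at 0, 0.9 N more per mm. Once the foot rests on the block it stays still and the sleeve comes down over it, 2.55 mm per rad.
- setting_block: Loose steel-grey setting block about 0.4 kg. Origin: centre of its underside; body 150 (x) x 40 (y) x 36 mm (z). Orange handle for grasping on top near its -x end: centre x -58 mm, 26 (x) x 20 (y) mm, z 36 to 72 mm. Its +x end goes under the foot: well placed, the foot stands over about x +50 mm of the block, at least 20 and at most 72 mm; the block then ends 10 mm short of the column.
- driver: Loose red-handled socket driver, standing upright in its holder, about 0.18 kg. Origin: centre of its lower rim, z up. Square socket 35 x 35 mm outside, 23 x 23 mm inside, 20 mm deep, sides parallel to its x and y; neck 16 mm thick; flat red handle z 62 to 117 mm, 38 mm wide (x), 14 mm thick (y, pinch across it). On the screw head it has about 9 degrees of play either way, and engages every quarter turn.
- holder: Fixed black square cup for the driver. Origin: centre of its underside; pocket 44 x 44 mm inside (sides parallel to x and y), floor at z 6 mm, rim at z 45 mm, outside 56 mm, flange 76 mm.
- comb_left: bystander: harmonica comb 128x12x34 mm standing on its long edge by the stand's left side
- comb_right: bystander: the same kind of comb, 128x12x34 mm, standing on its edge by the stand's right side
- blank_pack: bystander: pack of folded blue leaves, 131x55x36 mm, behind on the right
- oil_bottle: bystander: small oil bottle with red spout, 36 mm across, 126 mm tall, behind the stand on its left
- marker: bystander: black marker, 17 mm thick, 134 mm long, lying near the front edge
- pencil: bystander: red pencil, 8 mm thick, 183 mm long, lying near the front edge
Not all that is in view belongs to the job. Leave any green or purple look-alike of the driver alone.

How it is judged:
By the outcome, as a careful person would: the job done as asked, in the order asked, and still so for the second after the job is handed in, with the robot touching nothing.
It also fails if it takes over 72 s, if anything falls off the work surface, if the arm or the gripper's body presses on something with over 40 N, if the wrist force passes 120 N, or if a joint passes its speed limit or range.

## Working session

There is one attempt and no reset: what is moved stays moved. The work goes in short steps, Python scripts to look and compute and a tool call to move; the robot and the scene stay as the last step left them, time stands still between calls to the robot, and variables do not carry over. Pictures are saved under pics/ and viewed, at most 10 in all, crops included, and the job is handed in when it is done.

Besides the shell and the picture viewer there is one more tool, called after ">>>" as a command line: name --argument value ..., lists and objects as JSON in quotes. drive_tool: Moves the arm, as the interface text tells. Its arguments: {"type":"object","properties":{"motion":{"type":"array","items":{"type":"object","properties":{"claw":{"type":"number"},"x":{"type":"number"},"y":{"type":"number"},"z":{"type":"number"},"turn":{"type":"number"}}}},"grip_force":{"type":"number"}},"required":["motion"]}

```bash
ls; mkdir -p pics; python3 - <<'E'
from cell import get_state, camera, tip_reach
import cv2,numpy as np
print(tip_reach); s=get_state(); print({k:np.round(v,3).tolist() for k,v in s.items()})
for n in ("scene","side","wrist"):
    c=camera(n); cv2.imwrite(f"pics/{n}0.png",c["pixels"][...,::-1]); print(n,np.round(c["mtx"],1).tolist(),np.round(c["extrinsics"],4).tolist(),[k for k in c])
    np.savez(f"{n}0.npz",**c)
E
```

```text
pics
0.008
{'time_s': 0.0, 'q': [-1.328, 0.182, 1.608, 0.0, 1.354, -0.206], 'joint_vel': [0.0, -0.0, -0.0, 0.001, -0.001, 0.0], 'effort': [0.0, -43.386, -34.185, 0.07, 0.039, -0.0], 'ee_pos': [0.249, -0.518, 0.246], 'tcp_rot': [-3.061, -0.699, 0.0], 'contact_force': [-0.107, 1.029, -0.405], 'ft_torque': [-0.022, 0.034, -0.005], 'grasp_force': 0.0, 'gripper_width': 0.088}
scene [[570.9, 0.0, 324.4], [0.0, 570.9, 241.8], [0.0, 0.0, 1.0]] [[-0.444, -0.896, -0.0062, 0.3095], [0.4595, -0.2336, 0.8569, -0.3525], [-0.7693, 0.3776, 0.5154, -0.7895], [0.0, 0.0, 0.0, 1.0]] ['pixels', 'mtx', 'extrinsics']
side [[493.9, 0.0, 325.9], [0.0, 493.9, 240.9], [0.0, 0.0, 1.0]] [[-0.9996, -0.0257, -0.0107, 0.5839], [0.0034, -0.495, 0.8689, -0.0651], [-0.0276, 0.8685, 0.4949, -1.3], [0.0, 0.0, 0.0, 1.0]] ['pixels', 'mtx', 'extrinsics']
wrist [[352.7, 0.0, 320.7], [0.0, 352.7, 239.9], [0.0, 0.0, 1.0]] [[0.4338, -0.901, -0.0016, -0.5741], [0.8594, 0.4143, -0.2996, 0.0417], [0.2706, 0.1285, 0.9541, -0.3911], [0.0, 0.0, 0.0, 1.0]] ['pixels', 'mtx', 'extrinsics']
```

View pics/scene0.png

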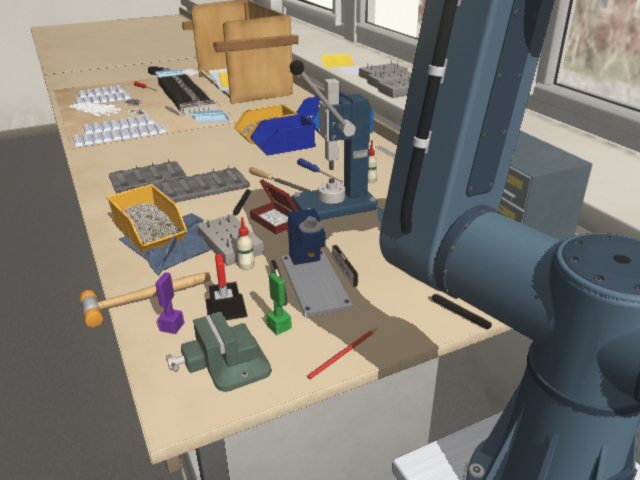

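View pics/side0.png

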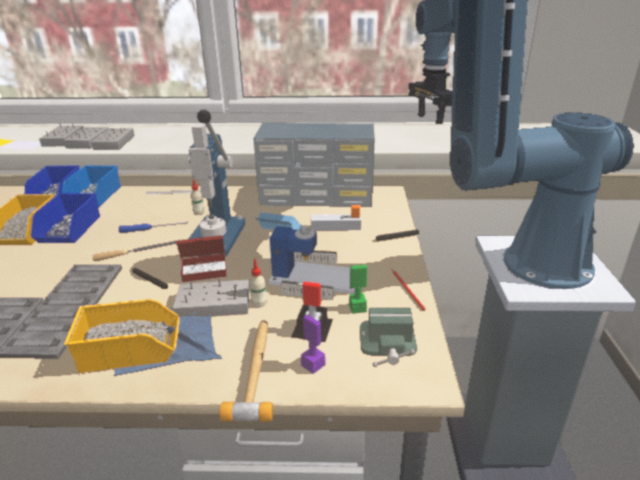

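The stand is at about scene (305,250). The driver is red, at scene (225,290) and side (312,310). The block lies behind the stand at side (335,222) with its handle at (356,211). Next I'll zoom in and measure.

```bash
cat > h.py <<'E'
import numpy as np, cv2
from cell import get_state, camera, tip_reach
def load(f): return dict(np.load(f))
def proj(c,P):
    P=np.atleast_2d(P); p=P@c["extrinsics"][:3,:3].T+c["extrinsics"][:3,3]
    q=np.c_[p[:,0],-p[:,1],-p[:,2]]@c["mtx"].T; return q[:,:2]/q[:,2:]
def unproj(c,uv,z):
    d=np.linalg.inv(c["mtx"])@[*uv,1]; d=d*[1,-1,-1]; R=c["extrinsics"][:3,:3]
    o=-R.T@c["extrinsics"][:3,3]; d=R.T@d; return o+d*(z-o[2])/d[2]
def snap(n,tag):
    c=camera(n); np.savez(f"{n}{tag}.npz",**c); return c
def box(xy,yaw,x0,x1,y0,y1,z0,z1):
    c,s=np.cos(yaw),np.sin(yaw)
    return np.array([[xy[0]+c*a-s*b,xy[1]+s*a+c*b,z] for z in(z0,z1) for a,b in((x0,y0),(x1,y0),(x1,y1),(x0,y1))])
def wire(im,c,P,col,s=1,o=(0,0)):
    q=((proj(c,P)-o)*s).astype(int)
    for k in (0,4):
        cv2.polylines(im,[q[k:k+4].reshape(-1,1,2)],True,col,1)
E
python3 - <<'E'
from h import *
a=load("side0.npz");b=load("scene0.npz")
print("block handle top",unproj(a,(356,207),.07),"driver top side",unproj(a,(312,286),.12),"scene",unproj(b,(220,255),.12))
print("base front corners",[unproj(b,p,.012).round(3).tolist() for p in((304,312),(352,300))],"collar",unproj(a,(306,233),.129),unproj(b,(310,222),.129))
A=cv2.resize(a["pixels"][195:345,255:405],None,fx=4,fy=4,interpolation=cv2.INTER_CUBIC)
B=cv2.resize(b["pixels"][195:345,250:375],(400,480),interpolation=cv2.INTER_CUBIC)
B=cv2.resize(b["pixels"][200:325,200:300],(200*1,250));
cv2.imwrite("pics/c1.png",A[...,::-1])
E
```

```text
block handle top [ 0.49976213 -0.20732813  0.07      ] driver top side [0.60462512 0.27181236 0.12      ] scene [0.62098779 0.26263213 0.12      ]
base front corners [[0.512, 0.136, 0.012], [0.504, 0.033, 0.012]] collar [0.62960687 0.06062462 0.129     ] [0.64628789 0.05799378 0.129     ]
```

View pics/c1.png

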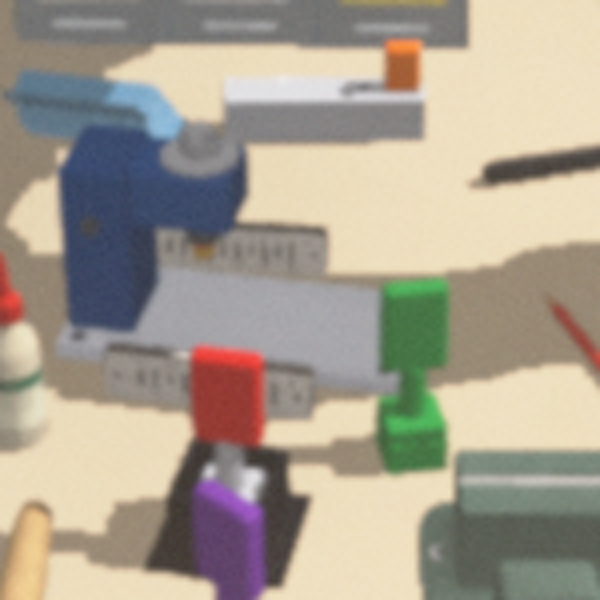

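The side crop shows the block at crop (224–424, 80–140) with its handle at the low-x end, so it is already heading +x. It also shows the driver (193–262, 348–440) in the black holder, the stand, and the brass foot at (205,245). Now I'll fit the poses and work out the moves.

```bash
cat >> h.py <<'E'
def pose():
    s=get_state(); R=cv2.Rodrigues(np.array(s["tcp_rot"]))[0]; p=np.array(s["ee_pos"])
    return s,p,R,np.arctan2(R[1,0],R[0,0])
def go(target,theta):
    s,p,R,th=pose(); d=R.T@(np.array(target)-p); t=(th-theta+np.pi)%(2*np.pi)-np.pi
    print("shift",d.round(4),"turn",round(np.degrees(t),1),"t",round(s["time_s"],2),"q6",round(s["q"][5],2),"w",round(s["gripper_width"],4),"F",np.round(s["contact_force"],1),"pos",p.round(4),"th",round(np.degrees(th),2))
E
python3 - <<'E'
from h import *
a=load("side0.npz");b=load("scene0.npz");w=load("wrist0.npz")
f=lambda u,v:(u/4+255,v/4+195)
for n,p,z in(("blk top L",(224,102),.036),("blk top R",(424,102),.036),("blk bot L",(228,139),0),("blk bot R",(424,139),0),("topfar L",(226,78),.036),("hand",(387,42),.072),("hand",(419,42),.072),("base nearR",(400,375),.012),("base nearL",(60,345),.012)):
    print(n,unproj(a,f(*p),z).round(4))
R=w["extrinsics"][:3,:3]; s,p,Rt,th=pose()
print("cam in tool",Rt.T@(-R.T@w["extrinsics"][:3,3]-p),"axis",Rt.T@(-R[2]),"right",Rt.T@R[0], "th",th)
go([.44,-.2,.25],0)
E
```

```text
blk top L [ 0.6326 -0.1857  0.036 ]
blk top R [ 0.4849 -0.1864  0.036 ]
blk bot L [ 0.631  -0.1948  0.    ]
blk bot R [ 0.4837 -0.1956  0.    ]
topfar L [ 0.6332 -0.2252  0.036 ]
hand [ 0.5122 -0.2133  0.072 ]
hand [ 0.4885 -0.2134  0.072 ]
base nearR [0.5102 0.1276 0.012 ]
base nearL [0.7207 0.0976 0.012 ]
cam in tool [ 7.72231405e-02 -6.43190707e-05 -1.38672449e-01] axis [-2.99812694e-01 -3.54518222e-04  9.53998020e-01] right [-1.30668757e-04  9.99999937e-01  3.30547906e-04] th 0.44879961665419865
shift [ 0.3096 -0.2035 -0.0036] turn 25.7 t 0.15 q6 -0.21 w 0.0882 F [-0.1 -0.3  0.4] pos [ 0.2494 -0.5177  0.246 ] th 25.71
```

>>> drive_tool --motion '[{"x": 0.06,"y": -0.028,"turn": 6},{"x": 0.115,"y": -0.055,"turn": 12},{"x": 0.17,"y": -0.081,"turn": 18},{"x": 0.23,"y": -0.109,"turn": 25.7},{"x": 0.28,"y": -0.133,"turn": 25.7}]' --grip_force 40

```text
invalid input
```

```bash
python3 - <<'E'
from h import *
go([.50,-.207,.2],0)
E
```

```text
shift [ 0.3606 -0.1711  0.0463] turn 25.7 t 0.15 q6 -0.21 w 0.0882 F [-0.1 -0.3  0.4] pos [ 0.2494 -0.5177  0.246 ] th 25.71
```

>>> drive_tool --motion '[{"claw": 0,"x": 0.06,"y": -0.028,"z": 0,"turn": 6},{"claw": 0,"x": 0.115,"y": -0.055,"z": 0,"turn": 12},{"claw": 0,"x": 0.17,"y": -0.081,"z": 0,"turn": 18},{"claw": 0,"x": 0.23,"y": -0.109,"z": 0,"turn": 25.7},{"claw": 0,"x": 0.28,"y": -0.133,"z": 0,"turn": 25.7}]' --grip_force 40

```text
time_s: 0.78
ee_pos: [0.445, -0.2749, 0.2467]
tcp_rot: [3.142, -0.002, 0.0]
contact_force: [0.7, 0.0, -0.0]
gripper_width: 0.088
grasp_force: 0.0
```

```bash
python3 - <<'E'
from h import *
go([.50,-.207,.2],0)
E
```

```text
shift [ 0.0549 -0.068   0.0467] turn -0.1 t 0.78 q6 0.79 w 0.088 F [ 0.7  0.  -0. ] pos [ 0.445  -0.2749  0.2467] th -0.07
```

>>> drive_tool --motion '[{"claw": 0,"x": 0.03,"y": -0.035,"z": 0.03,"turn": 0},{"claw": 0,"x": 0.055,"y": -0.068,"z": 0.067,"turn": 0},{"claw": 0,"x": 0.055,"y": -0.068,"z": 0.067,"turn": 0},{"claw": 0,"x": 0.055,"y": -0.068,"z": 0.067,"turn": 0},{"claw": 0,"x": 0.055,"y": -0.068,"z": 0.067,"turn": 0}]'

```text
time_s: 1.4
ee_pos: [0.4993, -0.2102, 0.181]
tcp_rot: [3.14, -0.002, 0.003]
contact_force: [-0.5, 0.6, -0.6]
gripper_width: 0.0881
grasp_force: 0.0
```

```bash
python3 - <<'E'
from h import *
c=snap("wrist",1); im=c["pixels"][...,::-1].copy()
cv2.imwrite("pics/w1.png",im); go([.50,-.207,.065],0)
print(proj(c,box((.559,-.208),0,-.075,.075,-.02,.02,0,.036)).round().tolist())
hsv=cv2.cvtColor(c["pixels"],cv2.COLOR_RGB2HSV); m=cv2.inRange(hsv,(5,150,120),(20,255,255))
n,l,st,ce=cv2.connectedComponentsWithStats(m); i=1+st[1:,4].argmax(); print(st[i]); 
E
```

```text
shift [ 0.0006 -0.0034  0.116 ] turn -0.1 t 1.45 q6 0.95 w 0.0884 F [-0.4 -0.1  0.3] pos [ 0.4992 -0.2102  0.181 ] th -0.08
[[339.0, 232.0], [342.0, 56.0], [293.0, 56.0], [297.0, 232.0], [341.0, 244.0], [345.0, 46.0], [289.0, 46.0], [294.0, 244.0]]
[303 221  26  33 755]
```

View pics/w1.png

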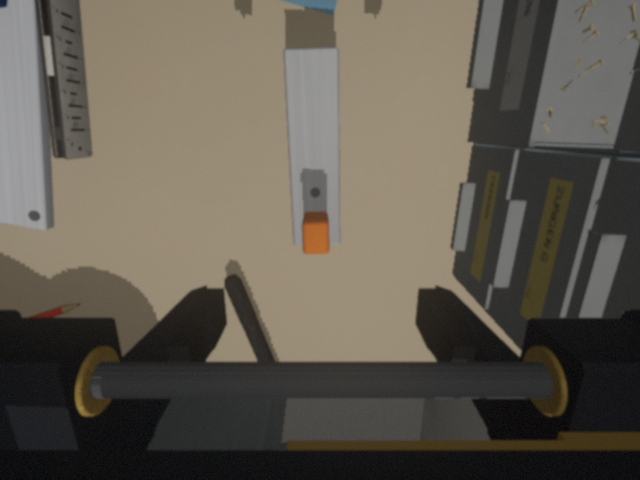

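```bash
python3 - <<'E'
from h import *
c=load("wrist1.npz"); a=load("side0.npz")
for n,p,z in(("farL",(286,48),.036),("farR",(338,48),.036),("nearL",(293.5,243),.036),("nearR",(340.5,243),.036),("hTop L",(303,213),.072),("hTopR",(328.5,213),.072),("hTop nearbot",(303,253),.072),("base FR corner top",(50,229),.012),("base R edge",(38,0),.012),("cab bottomL",(453,270),0),("cab",(470,145),0)):
    print(n,unproj(c,p,z).round(4))
print(unproj(a,(257,205),0),unproj(a,(373,205),0))
go([.501,-.207,.065],0)
E
```

```text
farL [ 0.6325 -0.1857  0.036 ]
farR [ 0.6325 -0.2232  0.036 ]
nearL [ 0.4848 -0.1875  0.036 ]
nearR [ 0.4848 -0.2273  0.036 ]
hTop L [ 0.5191 -0.1978  0.072 ]
hTopR [ 0.5191 -0.2162  0.072 ]
hTop nearbot [ 0.4886 -0.1973  0.072 ]
base FR corner top [0.4908 0.0344 0.012 ]
base R edge [0.6699 0.0023 0.012 ]
cab bottomL [ 0.4453 -0.3398  0.    ]
cab [ 0.5633 -0.3416  0.    ]
[ 0.82257284 -0.36658202  0.        ] [ 0.4379516  -0.36784934  0.        ]
shift [ 0.0016 -0.0034  0.116 ] turn -0.1 t 1.45 q6 0.95 w 0.0884 F [-0.4 -0.1  0.3] pos [ 0.4992 -0.2102  0.181 ] th -0.08
```

>>> drive_tool --motion '[{"claw": 0,"x": 0.001,"y": -0.003,"z": 0.05,"turn": -1.2},{"claw": 0,"x": 0.001,"y": -0.003,"z": 0.1,"turn": -1.2},{"claw": 0,"x": 0.001,"y": -0.003,"z": 0.132,"turn": -1.2},{"claw": 0.3,"x": 0.001,"y": -0.003,"z": 0.132,"turn": -1.2},{"claw": 1,"x": 0.001,"y": -0.003,"z": 0.132,"turn": -1.2}]' --grip_force 55

```text
time_s: 2.08
ee_pos: [0.501, -0.207, 0.0495]
tcp_rot: [3.14, 0.032, 0.003]
contact_force: [0.8, 0.6, 0.9]
gripper_width: 0.0702
grasp_force: 0.0
```

>>> drive_tool --motion '[{"claw": 1,"x": 0,"y": 0,"z": 0,"turn": 0},{"claw": 1,"x": 0,"y": 0,"z": 0,"turn": 0},{"claw": 1,"x": 0,"y": 0,"z": -0.02,"turn": 0},{"claw": 1,"x": 0,"y": 0,"z": -0.06,"turn": 0},{"claw": 1,"x": 0,"y": 0,"z": -0.11,"turn": 0}]'

```text
time_s: 2.7
ee_pos: [0.4995, -0.2053, 0.1586]
tcp_rot: [-3.141, -0.033, 0.002]
contact_force: [0.5, -0.8, -0.3]
gripper_width: 0.0202
grasp_force: 0.0
```

```bash
python3 - <<'E'
from h import *
c=snap("wrist",2); cv2.imwrite("pics/w2.png",c["pixels"][...,::-1]); go([.501,-.207,.049],.02); print(get_state()["grasp_force"])
E
```

```text
shift [-0.0032 -0.0014  0.1174] turn 0.1 t 2.75 q6 0.94 w 0.0167 F [ 4.  -1.8  4.3] pos [ 0.5033 -0.2076  0.1665] th 1.25
0.0
```

View pics/w2.png

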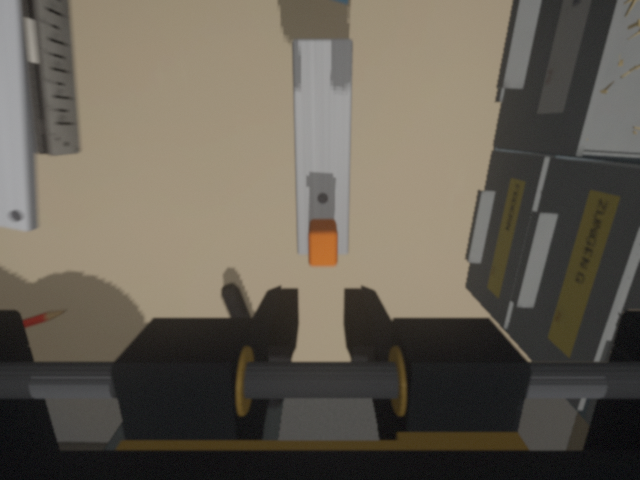

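The fingers close slowly and were still open when I lifted. The block has not moved and its handle is still centred at (323,240). I'll go down again and give them longer to close.

>>> drive_tool --motion '[{"claw": 0.4,"x": 0,"y": 0,"z": 0,"turn": 0},{"claw": 0.4,"x": 0,"y": 0,"z": 0,"turn": 0},{"claw": 0.4,"x": -0.001,"y": -0.001,"z": 0.03,"turn": 0},{"claw": 0.4,"x": -0.001,"y": -0.001,"z": 0.075,"turn": 0},{"claw": 0.4,"x": -0.001,"y": -0.001,"z": 0.11,"turn": 0}]'

```text
time_s: 3.38
ee_pos: [0.4973, -0.2036, 0.0445]
tcp_rot: [-3.139, -0.033, 0.005]
contact_force: [-0.5, -0.8, 0.2]
gripper_width: 0.0528
grasp_force: 0.0
```

>>> drive_tool --motion '[{"claw": 1,"x": 0,"y": 0,"z": 0,"turn": 0},{"claw": 1,"x": 0,"y": 0,"z": 0,"turn": 0},{"claw": 1,"x": 0,"y": 0,"z": 0,"turn": 0},{"claw": 1,"x": 0,"y": 0,"z": 0,"turn": 0},{"claw": 1,"x": 0,"y": 0,"z": 0,"turn": 0}]'

```text
time_s: 4.0
ee_pos: [0.5, -0.2054, 0.0492]
tcp_rot: [3.14, 0.033, 0.003]
contact_force: [-0.7, 0.3, 6.7]
gripper_width: 0.0192
grasp_force: 55.0
```

>>> drive_tool --motion '[{"claw": 1,"x": 0,"y": 0,"z": -0.015,"turn": 0},{"claw": 1,"x": 0,"y": 0,"z": -0.03,"turn": 0},{"claw": 1,"x": 0,"y": 0,"z": -0.055,"turn": 0},{"claw": 1,"x": -0.02,"y": -0.04,"z": -0.08,"turn": 3},{"claw": 1,"x": -0.03,"y": -0.07,"z": -0.1,"turn": 6}]'

```text
time_s: 4.62
ee_pos: [0.4666, -0.1343, 0.1491]
tcp_rot: [-3.138, 0.135, 0.0]
contact_force: [0.4, -0.4, -3.0]
gripper_width: 0.0192
grasp_force: 55.0
```

>>> drive_tool --motion '[{"claw": 1,"x": -0.01,"y": -0.05,"z": -0.01,"turn": 3},{"claw": 1,"x": -0.01,"y": -0.1,"z": -0.01,"turn": 4},{"claw": 1,"x": -0.01,"y": -0.15,"z": -0.01,"turn": 4},{"claw": 1,"x": -0.01,"y": -0.18,"z": -0.01,"turn": 4},{"claw": 1,"x": -0.01,"y": -0.18,"z": -0.01,"turn": 4}]'

```text
time_s: 5.25
ee_pos: [0.4719, 0.0452, 0.1584]
tcp_rot: [3.13, -0.237, -0.001]
contact_force: [-3.8, -6.5, -3.2]
gripper_width: 0.0192
grasp_force: 55.4
```

```bash
python3 - <<'E'
from h import *
c=snap("wrist",3); cv2.imwrite("pics/w3.png",c["pixels"][...,::-1]); go([.47,.09,.12],-.15); print(get_state()["grasp_force"])
b=load("scene0.npz");a=load("side0.npz"); print("green",unproj(b,(279,326),0),unproj(a,(358,308),0))
E
```

```text
shift [-0.0089 -0.0449  0.0382] turn -0.1 t 5.3 q6 1.57 w 0.0193 F [-2.1 -4.6 -2.8] pos [0.472  0.0444 0.1583] th -8.69
55.17636811360717
green [0.50862707 0.19173439 0.        ] [0.50450045 0.18792372 0.        ]
```

View pics/w3.png

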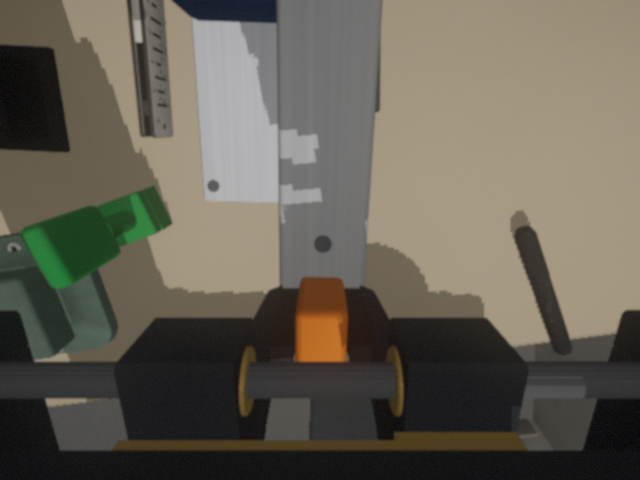

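The block hangs level in the grip. The stand's front-left corner is at (205,201), its left edge runs to (193,20), and its front edge meets the block at (278,203). The green look-alike is to the left at (100,235).

```bash
python3 - <<'E'
from h import *
from scipy.optimize import least_squares
c=load("wrist3.npz");w=load("wrist1.npz");b=load("scene0.npz");a=load("side0.npz")
L=[unproj(c,p,.012) for p in((205,201),(193,20),(278,203))]; print(np.round(L,4))
print("yaws",np.arctan2(L[1][1]-L[0][1],L[1][0]-L[0][0]),np.arctan2(-(L[0][0]-L[2][0]),L[0][1]-L[2][1]))
z=.158-.049+.036
B=[unproj(c,p,z) for p in((280,285),(364,285),(278,5),(381,5))]; print(np.round(B,4))
print("blk yaw",[np.arctan2(*(B[i+2]-B[i])[[1,0]]) for i in(0,1)])
# fit stand
def pt(P,x,y,z): cs,sn=np.cos(P[2]),np.sin(P[2]); return [P[0]+cs*x-sn*y,P[1]+sn*x+cs*y,z]
obs=[(c,(205,201),(-.135,.05,.012)),(w,(50,229),(-.135,-.05,.012)),(b,(304,312),(-.135,.05,.006)),(b,(352,300),(-.135,-.05,.006)),(b,(310,222),(0,0,.129)),(a,(305,234),(0,0,.129)),(a,(355,292),(-.135,.05,.012))]
r=lambda P:np.concatenate([(proj(k,pt(P,*q))[0]-p)*(1 if k is not w and k is not c else .5) for k,p,q in obs])
s=least_squares(r,[.63,.06,-.15],loss="soft_l1"); print(s.x,r(s.x).round(1))
E
```

```text
[[0.5069 0.1351 0.012 ]
 [0.6346 0.1113 0.012 ]
 [0.4962 0.0763 0.012 ]]
yaws -0.18418438487804942 -0.17927648844131033
[[0.4819 0.0627 0.145 ]
 [0.4759 0.0236 0.145 ]
 [0.5944 0.0423 0.145 ]
 [0.5887 0.0043 0.145 ]]
blk yaw [np.float64(-0.17920251977227508), np.float64(-0.1697714895380979)]
[ 0.63399414  0.06348075 -0.16695344] [-0.4 -1.4 -1.4 -0.9  1.3  3.2  1.1  6.   0.1  3.1 -0.9 -0.4  0.5 -1.4]
```

>>> drive_tool --motion '[{"claw": 1,"x": -0.012,"y": -0.015,"z": 0.02,"turn": 0.5},{"claw": 1,"x": -0.012,"y": -0.015,"z": 0.05,"turn": 0.5},{"claw": 1,"x": -0.012,"y": -0.015,"z": 0.08,"turn": 0.5},{"claw": 1,"x": -0.012,"y": -0.015,"z": 0.092,"turn": 0.5},{"claw": 1,"x": -0.012,"y": -0.015,"z": 0.098,"turn": 0.5}]'

```text
time_s: 5.92
ee_pos: [0.4623, 0.0612, 0.0604]
tcp_rot: [-3.131, 0.255, 0.005]
contact_force: [-24.3, 3.5, 47.8]
gripper_width: 0.0193
grasp_force: 55.0
```

>>> drive_tool --motion '[{"claw": 0.6,"x": 0,"y": 0,"z": 0,"turn": 0},{"claw": 0.6,"x": 0,"y": 0,"z": 0,"turn": 0},{"claw": 0.6,"x": 0,"y": 0,"z": -0.017,"turn": 0},{"claw": 1,"x": 0,"y": 0,"z": -0.017,"turn": 0},{"claw": 1,"x": 0,"y": 0,"z": -0.017,"turn": 0}]'

```text
time_s: 6.55
ee_pos: [0.4634, 0.0613, 0.077]
tcp_rot: [3.131, -0.254, 0.002]
contact_force: [-0.9, -1.3, 6.2]
gripper_width: 0.0193
grasp_force: 55.0
```

>>> drive_tool --motion '[{"claw": 1,"x": 0,"y": 0,"z": 0,"turn": 0},{"claw": 1,"x": 0,"y": 0,"z": 0,"turn": 0},{"claw": 1,"x": 0,"y": 0,"z": 0,"turn": 0},{"claw": 1,"x": 0,"y": 0,"z": 0,"turn": 0},{"claw": 1,"x": 0,"y": 0,"z": 0,"turn": 0}]' --grip_force 30

```text
time_s: 7.18
ee_pos: [0.4635, 0.0612, 0.077]
tcp_rot: [3.131, -0.254, 0.001]
contact_force: [-1.6, 0.0, 6.5]
gripper_width: 0.0202
grasp_force: 30.0
```

```bash
python3 - <<'E'
from h import *
c=snap("wrist",4); cv2.imwrite("pics/w4.png",c["pixels"][...,::-1]); go([.632-.1063,.061+.0193,.078],-.157); print(get_state()["grasp_force"])
E
```

```text
shift [ 0.0583 -0.0288 -0.001 ] turn -0.3 t 7.22 q6 1.61 w 0.0198 F [-0.8 -1.1  6.1] pos [0.4635 0.0612 0.077 ] th -9.29
30.001197159290314
```

View pics/w4.png

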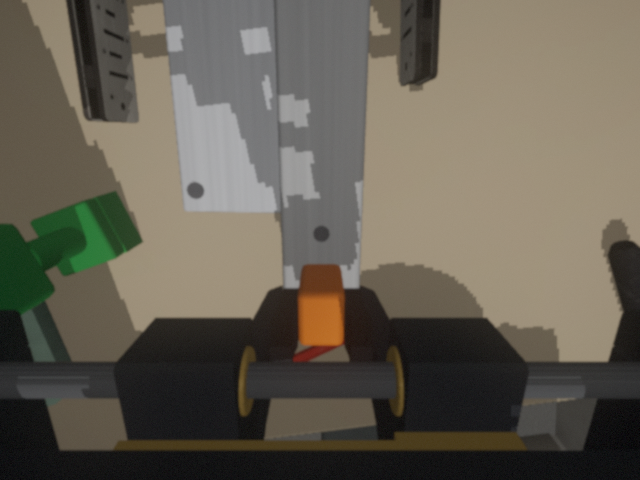

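The block lies flat on the base. Its edges are at columns 283–360 and the handle is at (322,290). The base's front-left corner is at (184,211), and the gripper is clear of the green look-alike.

```bash
python3 - <<'E'
from h import *
c=load("wrist4.npz")
q=unproj(c,(184,211),.012);e=unproj(c,(167,20),.012);f=unproj(c,(276,212),.012); print(q,e,"yaw",np.arctan2(*(e-q)[[1,0]]),np.arctan2(-(q-f)[0],(q-f)[1]))
for y in(-.17,-.18,-.19):
  R=np.array([[np.cos(y),-np.sin(y)],[np.sin(y),np.cos(y)]]); o=q[:2]-R@[-.135,.05]
  P=[unproj(c,p,.048)[:2] for p in((285,262),(361,262),(279,40),(366,40))]
  print(y,"origin",o.round(4),"block pts in stand",[(R.T@(p-o)).round(4).tolist() for p in P],"tcp",(R.T@(np.array([.4635,.0612])-o)).round(4))
E
```

```text
[0.50723419 0.13562184 0.012     ] [0.60436633 0.11682723 0.012     ] yaw -0.19113333824608 -0.17325865315221686
-0.17 origin [0.6318 0.0635] block pts in stand [[-0.1529, -0.0127], [-0.1526, -0.0514], [-0.0524, -0.0125], [-0.0521, -0.0493]] tcp [-0.1655 -0.0307]
-0.18 origin [0.6311 0.0623] block pts in stand [[-0.1523, -0.0129], [-0.1516, -0.0516], [-0.0518, -0.0116], [-0.0511, -0.0485]] tcp [-0.1647 -0.031 ]
-0.19 origin [0.6304 0.061 ] block pts in stand [[-0.1516, -0.0131], [-0.1505, -0.0517], [-0.0511, -0.0108], [-0.0501, -0.0476]] tcp [-0.1639 -0.0313]
```

>>> drive_tool --motion '[{"claw": 1,"x": 0.005,"y": -0.012,"z": 0,"turn": 0.5},{"claw": 1,"x": 0.018,"y": -0.024,"z": 0,"turn": 1},{"claw": 1,"x": 0.032,"y": -0.0305,"z": 0,"turn": 1},{"claw": 1,"x": 0.045,"y": -0.0305,"z": 0,"turn": 1},{"claw": 1,"x": 0.057,"y": -0.0305,"z": 0,"turn": 1}]'

```text
time_s: 7.85
ee_pos: [0.5231, 0.083, 0.0771]
tcp_rot: [-3.129, 0.281, 0.006]
contact_force: [-10.8, 1.5, 16.8]
gripper_width: 0.0195
grasp_force: 30.0
```

>>> drive_tool --motion '[{"claw": 0.7,"x": 0,"y": 0,"z": 0,"turn": 0},{"claw": 0.55,"x": 0,"y": 0,"z": 0,"turn": 0},{"claw": 0.55,"x": 0,"y": 0,"z": 0,"turn": 0},{"claw": 0.55,"x": 0,"y": 0,"z": -0.03,"turn": 0},{"claw": 0.55,"x": 0,"y": 0,"z": -0.09,"turn": 0}]'

```text
time_s: 8.48
ee_pos: [0.5218, 0.0824, 0.1649]
tcp_rot: [3.129, -0.282, -0.011]
contact_force: [1.0, -0.5, 0.3]
gripper_width: 0.0397
grasp_force: 0.0
```

```bash
python3 - <<'E'
from h import *
c=snap("wrist",5); s=snap("side",5); a=snap("scene",5)
go([.52,.08,.17],-.18)
A=cv2.resize(s["pixels"][200:320,260:380],None,fx=3.3,fy=3.3,interpolation=cv2.INTER_CUBIC)
B=cv2.resize(c["pixels"],(400,300))
B2=cv2.resize(a["pixels"][200:300,190:320],(400,300))
im=np.zeros((600,800,3),np.uint8); im[:300,:400]=B; im[300:,:400]=B2; im[:396,400:796]=A
cv2.imwrite("pics/m5.png",im[...,::-1])
E
```

```text
shift [-0.0061  0.0034  0.0001] turn 0.0 t 8.62 q6 1.68 w 0.0394 F [-0.1 -0.1 -1. ] pos [0.5266 0.0822 0.1702] th -10.28
```

View pics/m5.png

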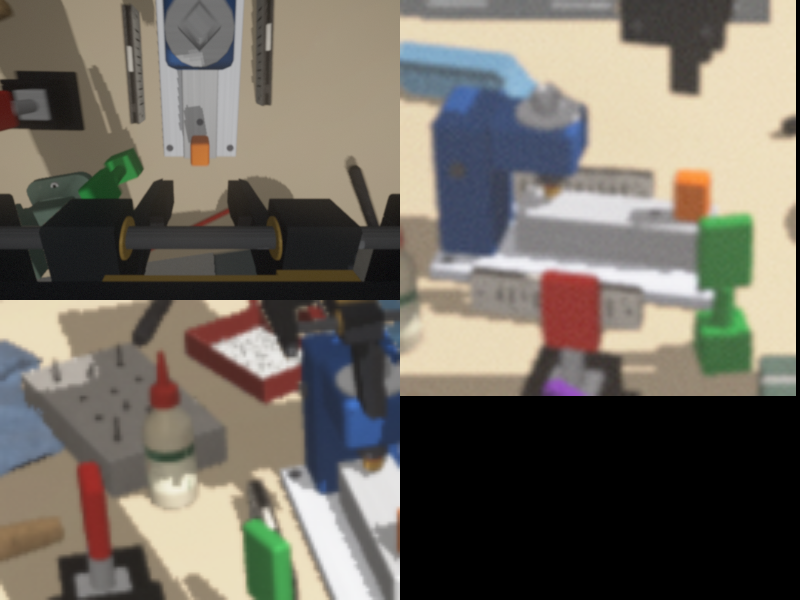

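The block lies flat along the base, and mosaic (200,120) shows it centred under the foot. The screw head is a diamond at mosaic (199,28), about 45° to the stand. The driver stands in the holder at mosaic (30,105). Next I'll move between screw and holder for one close look at both.

>>> drive_tool --motion '[{"claw": 0.55,"x": 0,"y": 0,"z": -0.03,"turn": 0},{"claw": 0.55,"x": 0.02,"y": -0.04,"z": -0.04,"turn": 0},{"claw": 0.55,"x": 0.043,"y": -0.095,"z": -0.04,"turn": 0},{"claw": 0.55,"x": 0.043,"y": -0.095,"z": -0.04,"turn": 0},{"claw": 0.55,"x": 0.043,"y": -0.095,"z": -0.04,"turn": 0}]'

```text
time_s: 9.25
ee_pos: [0.5823, 0.168, 0.2048]
tcp_rot: [3.128, -0.28, -0.005]
contact_force: [-0.3, 1.1, 0.5]
gripper_width: 0.0399
grasp_force: 0.0
```

```bash
python3 - <<'E'
from h import *
c=snap("wrist",6); go([.58,.167,.2],-.18)
im=c["pixels"]
u=proj(c,[[.631,.062,.147],[.61,.268,.123],[.61,.268,0.045]]); print(u)
hsv=cv2.cvtColor(im,cv2.COLOR_RGB2HSV); m=cv2.inRange(hsv,(0,150,60),(6,255,255))|cv2.inRange(hsv,(174,150,60),(180,255,255))
n,l,st,ce=cv2.connectedComponentsWithStats(m); print(st[1:][st[1:,4]>100])
def crop(p,r,k):
    x,y=[int(max(v-r,0)) for v in p]; print("crop origin",x,y,"scale",k); return cv2.resize(im[y:y+2*r,x:x+2*r],(2*r*k,2*r*k),interpolation=cv2.INTER_CUBIC)
A=crop(u[0],50,4); B=crop((u[1]+u[2])/2,100,2)
o=np.zeros((400,800,3),np.uint8); o[:,:A.shape[1]]=A[:400]; o[:B.shape[0],400:400+B.shape[1]]=B[:400]
cv2.imwrite("pics/m6.png",o[...,::-1])
E
```

```text
shift [-0.0022  0.001   0.0052] turn 0.0 t 9.3 q6 1.84 w 0.0397 F [-0.5  0.1 -0.1] pos [0.5824 0.1676 0.2052] th -10.29
[[497.22052658 149.03181905]
 [162.09710295 237.34584592]
 [200.70801093 210.6195442 ]]
[[ 246    0   34   25  680]
 [ 154  202   47   67 2269]]
crop origin 447 99 scale 4
crop origin 81 123 scale 2
```

View pics/m6.png

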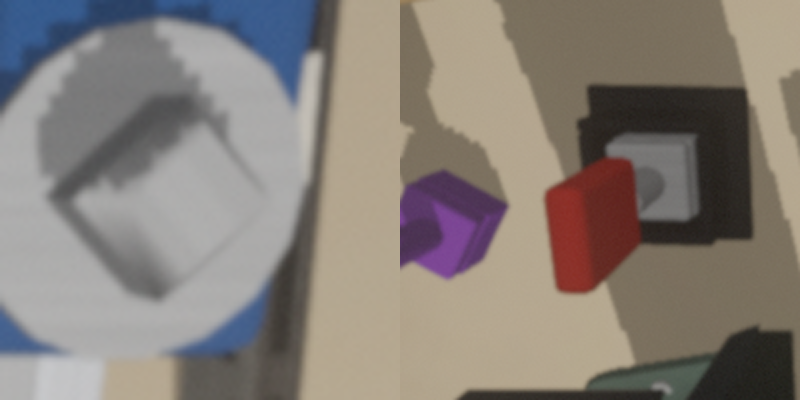

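```bash
python3 - <<'E'
from h import *
c=load("wrist6.npz"); im=c["pixels"]
H=lambda u,v:(u/4+447,v/4+99); D=lambda u,v:((u-400)/2+81,v/2+123)
ang=lambda a,b:round(np.degrees(np.arctan2(*(b-a)[[1,0]])),1)
for z in(.131,.14):
    Lf,Tp,Rt,Bt=[unproj(c,H(*p),z) for p in((48,195),(165,95),(268,193),(157,300))]
    print("head",z,"ctr",((Lf+Rt+Tp+Bt)/4).round(4),"edges",ang(Lf,Tp),ang(Bt,Rt),ang(Lf,Bt),ang(Tp,Rt),"len",np.linalg.norm(Tp-Lf).round(4),np.linalg.norm(Rt-Bt).round(4))
col=c and None
q=[unproj(c,D(*p),.123) for p in((547,195),(563,292),(590,178),(600,287))]; print("handle top",np.round(q,4).tolist(),"ctr",np.mean(q,0),ang(q[1],q[0]),ang(q[3],q[2]))
f=[unproj(c,D(*p),.003) for p in((588,86),(748,90),(752,240))]; print("flange",np.round(f,4).tolist(),ang(f[0],f[1]),ang(f[2],f[1]),"ctr",(f[0]+f[2])/2,np.linalg.norm(f[0]-f[1]),np.linalg.norm(f[2]-f[1]))
s=[unproj(c,D(*p),.026) for p in((610,135),(697,135),(697,220))]; print("socket top",np.round(s,4).tolist(),ang(s[2],s[1]),ang(s[0],s[1]),"ctr",(s[0]+s[2])/2,np.linalg.norm(s[0]-s[1]))
# top-face segmentation by brightness
hsv=cv2.cvtColor(im,cv2.COLOR_RGB2HSV); roi=(slice(195,275),slice(145,210))
m=(cv2.inRange(hsv,(0,150,60),(6,255,255))|cv2.inRange(hsv,(174,150,60),(180,255,255)))[roi]; v=hsv[...,2][roi]
t,_=cv2.threshold(v[m>0].reshape(-1,1),0,255,cv2.THRESH_OTSU); mm=((m>0)&(v>t)).astype(np.uint8)
mm=cv2.morphologyEx(mm,cv2.MORPH_OPEN,np.ones((3,3))); n,l,st,ce=cv2.connectedComponentsWithStats(mm); i=1+st[1:,4].argmax()
pts=np.argwhere(l==i)[:,::-1].astype(np.float32)+[145,195]; r=cv2.minAreaRect(pts.astype(np.float32)); b=[unproj(c,p,.123) for p in cv2.boxPoints(r)]
print("otsu",t,st[i],r,"ctr",unproj(c,r[0],.123),np.round(b,4).tolist())
E
```

```text
head 0.131 ctr [0.6303 0.0604 0.131 ] edges -57.7 -52.4 -140.3 -138.9 len 0.0205 0.0208
head 0.14 ctr [0.6315 0.0644 0.14  ] edges -57.7 -52.4 -140.3 -138.9 len 0.0196 0.02
handle top [[0.6218, 0.2693, 0.123], [0.5886, 0.2747, 0.123], [0.6247, 0.254, 0.123], [0.5881, 0.2619, 0.123]] ctr [0.60577264 0.26495939 0.123     ] -9.3 -12.2
flange [[0.6493, 0.296, 0.003], [0.6339, 0.2217, 0.003], [0.5605, 0.2372, 0.003]] -101.7 -11.9 ctr [0.6048913  0.26659603 0.003     ] 0.07582081346787922 0.07506018645817117
socket top [[0.6272, 0.2831, 0.026], [0.6202, 0.2445, 0.026], [0.5814, 0.2547, 0.026]] -14.7 -100.3 ctr [0.60428261 0.26891847 0.026     ] 0.039295328025372694
otsu 118.0 [ 10  21  22  53 910] ((165.453857421875, 242.13079833984375), (53.210899353027344, 17.73696517944336), 82.87498474121094) ctr [0.60645094 0.26685844 0.123     ] [[0.6242, 0.2692, 0.123], [0.6236, 0.2577, 0.123], [0.5878, 0.2644, 0.123], [0.5884, 0.2765, 0.123]]
```

The head is centred at about (.631,.062) with its flats at about 38° mod 90. The driver handle is at (.606,.266) with yaw −11.5°, and the holder is at (.605,.267). Going to grasp the driver now.

```bash
python3 - <<'E'
from h import *
go([.606,.266,.095],np.radians(-11.5))
c=[camera("scene")["pixels"].astype(float) for _ in range(4)]; k=snap("scene",6); k["pixels"]=np.mean(c,0)
y=-.18; R=np.array([[np.cos(y),-np.sin(y)],[np.sin(y),np.cos(y)]])
ax=np.array([.631,.062]); zs=[.085,.07,.064,.06,.056,.052,.048]
P=proj(k,[[*ax,z] for z in zs]); print(P.round(1).tolist())
u=int(round(P[3,0]))
for v in range(int(P[0,1])-3,int(P[-1,1])+8): print(v,k["pixels"][v,u-5:u+6].round().astype(int).tolist())
E
```

```text
shift [ 0.006  -0.1012  0.1101] turn 1.2 t 9.3 q6 1.84 w 0.0397 F [-0.5  0.1 -0.1] pos [0.5824 0.1676 0.2052] th -10.29
[[311.8, 243.7], [311.9, 249.8], [311.9, 252.2], [312.0, 253.7], [312.0, 255.3], [312.0, 256.9], [312.1, 258.5]]
240 [[62, 98, 164], [62, 98, 163], [62, 98, 162], [61, 96, 160], [61, 96, 158], [61, 96, 160], [61, 96, 161], [62, 97, 161], [61, 96, 161], [60, 96, 160], [59, 95, 159]]
241 [[62, 98, 161], [62, 97, 161], [62, 96, 160], [61, 95, 158], [61, 96, 159], [61, 96, 160], [61, 96, 161], [61, 96, 160], [61, 96, 160], [60, 94, 159], [60, 94, 158]]
242 [[62, 98, 160], [62, 96, 159], [62, 96, 158], [61, 95, 159], [61, 96, 159], [61, 96, 159], [61, 96, 160], [61, 95, 160], [60, 95, 158], [60, 95, 158], [59, 94, 157]]
243 [[62, 96, 160], [61, 95, 157], [61, 95, 157], [61, 96, 158], [61, 95, 160], [62, 96, 160], [61, 95, 158], [60, 95, 158], [60, 94, 157], [59, 94, 156], [59, 93, 156]]
244 [[61, 95, 158], [61, 96, 157], [60, 94, 157], [62, 95, 158], [62, 95, 159], [62, 94, 159], [61, 95, 158], [60, 95, 156], [60, 94, 156], [60, 93, 156], [59, 92, 154]]
245 [[61, 95, 156
[... 3103 characters left out ...]
232], [232, 232, 231], [231, 230, 230], [232, 231, 230], [232, 232, 230], [232, 231, 230], [232, 231, 230], [232, 232, 232]]
263 [[232, 231, 231], [231, 231, 230], [232, 231, 231], [233, 233, 232], [233, 232, 232], [232, 231, 231], [232, 231, 230], [232, 231, 230], [232, 231, 230], [232, 230, 230], [232, 231, 231]]
264 [[232, 231, 231], [232, 231, 230], [232, 231, 231], [233, 232, 232], [233, 233, 232], [233, 232, 231], [232, 231, 230], [232, 230, 230], [232, 230, 230], [232, 230, 230], [232, 231, 231]]
265 [[233, 232, 232], [232, 231, 230], [231, 231, 230], [232, 231, 231], [233, 232, 232], [233, 232, 232], [232, 231, 231], [232, 231, 230], [232, 230, 230], [232, 230, 230], [232, 230, 230]]
```

>>> drive_tool --motion '[{"claw": 0.55,"x": 0.01,"y": -0.05,"z": 0,"turn": 1},{"claw": 0.55,"x": 0.006,"y": -0.1,"z": 0.02,"turn": 1.2},{"claw": 0.55,"x": 0.006,"y": -0.1,"z": 0.06,"turn": 1.2},{"claw": 0.55,"x": 0.006,"y": -0.1,"z": 0.11,"turn": 1.2},{"claw": 0.55,"x": 0.006,"y": -0.1,"z": 0.11,"turn": 1.2}]'

```text
time_s: 10.18
ee_pos: [0.6037, 0.2643, 0.0922]
tcp_rot: [3.123, -0.315, -0.014]
contact_force: [0.4, -0.3, 1.1]
gripper_width: 0.0396
grasp_force: 0.0
```

>>> drive_tool --motion '[{"claw": 1,"x": 0,"y": 0,"z": 0,"turn": 0},{"claw": 1,"x": 0,"y": 0,"z": 0,"turn": 0},{"claw": 1,"x": 0,"y": 0,"z": 0,"turn": 0},{"claw": 1,"x": 0,"y": 0,"z": 0,"turn": 0},{"claw": 1,"x": 0,"y": 0,"z": 0,"turn": 0}]' --grip_force 45

```text
time_s: 10.8
ee_pos: [0.6087, 0.2658, 0.0991]
tcp_rot: [-3.125, 0.314, -0.006]
contact_force: [-0.7, -0.4, 6.3]
gripper_width: 0.0142
grasp_force: 44.8
```

>>> drive_tool --motion '[{"claw": 1,"x": 0,"y": 0,"z": -0.03,"turn": 0},{"claw": 1,"x": 0,"y": 0,"z": -0.07,"turn": 0},{"claw": 1,"x": 0,"y": 0,"z": -0.11,"turn": 0},{"claw": 1,"x": 0,"y": 0,"z": -0.15,"turn": 0},{"claw": 1,"x": 0,"y": 0,"z": -0.18,"turn": 0}]'

```text
time_s: 11.42
ee_pos: [0.6074, 0.2655, 0.279]
tcp_rot: [-3.125, 0.314, -0.003]
contact_force: [0.0, 0.9, -1.0]
gripper_width: 0.0135
grasp_force: 44.8
```

```bash
python3 - <<'E'
from h import *
go([.631,.062,.275],np.radians(128)); print(get_state()["q"], get_state()["grasp_force"])
E
```

```text
shift [0.0637 0.1947 0.004 ] turn -139.5 t 11.43 q6 2.0 w 0.0135 F [ 0.   0.9 -1. ] pos [0.6074 0.2655 0.279 ] th -11.49
[ 2.33447141e-01  3.49681098e-01  1.33340043e+00 -2.62288997e-05
  1.45681382e+00  2.00471097e+00] 44.766390648437664
```

>>> drive_tool --motion '[{"claw": 1,"x": 0.012,"y": 0.038,"z": 0,"turn": -10},{"claw": 1,"x": 0.025,"y": 0.077,"z": 0,"turn": -20},{"claw": 1,"x": 0.038,"y": 0.116,"z": 0,"turn": -30},{"claw": 1,"x": 0.05,"y": 0.155,"z": 0,"turn": -40},{"claw": 1,"x": 0.064,"y": 0.195,"z": 0,"turn": -50}]'

```text
time_s: 12.05
ee_pos: [0.6308, 0.0604, 0.2768]
tcp_rot: [-2.963, -1.045, 0.0]
contact_force: [0.2, 0.5, -1.6]
gripper_width: 0.0137
grasp_force: 44.8
```

>>> drive_tool --motion '[{"claw": 1,"x": 0,"y": 0,"z": 0,"turn": -10},{"claw": 1,"x": 0,"y": 0,"z": 0,"turn": -20},{"claw": 1,"x": 0,"y": 0,"z": 0,"turn": -30},{"claw": 1,"x": 0,"y": 0,"z": 0,"turn": -40},{"claw": 1,"x": 0,"y": 0,"z": 0,"turn": -50}]'

```text
time_s: 12.68
ee_pos: [0.6308, 0.0616, 0.2766]
tcp_rot: [-2.244, -2.199, 0.001]
contact_force: [-0.5, -0.2, -1.0]
gripper_width: 0.0132
grasp_force: 44.8
```

>>> drive_tool --motion '[{"claw": 1,"x": 0,"y": 0,"z": 0,"turn": -10},{"claw": 1,"x": 0,"y": 0,"z": 0,"turn": -20},{"claw": 1,"x": 0,"y": 0,"z": 0,"turn": -30},{"claw": 1,"x": 0,"y": 0,"z": 0,"turn": -40},{"claw": 1,"x": 0,"y": 0,"z": 0,"turn": -50}]'

```text
time_s: 13.3
ee_pos: [0.6308, 0.0617, 0.2766]
tcp_rot: [-1.104, -2.941, 0.0]
contact_force: [0.2, 1.0, -1.5]
gripper_width: 0.0135
grasp_force: 44.8
```

>>> drive_tool --motion '[{"claw": 1,"x": 0,"y": 0,"z": 0,"turn": -10},{"claw": 1,"x": 0,"y": 0,"z": 0,"turn": -20},{"claw": 1,"x": 0,"y": 0,"z": 0,"turn": -30},{"claw": 1,"x": 0,"y": 0,"z": 0,"turn": -40},{"claw": 1,"x": 0,"y": 0,"z": 0,"turn": -50}]'

```text
time_s: 13.92
ee_pos: [0.6308, 0.0617, 0.2766]
tcp_rot: [0.242, -3.132, -0.0]
contact_force: [0.9, 0.5, -1.7]
gripper_width: 0.014
grasp_force: 44.8
```

```bash
python3 - <<'E'
from h import *
go([.631,.062,.275],np.radians(218)); print(np.round(get_state()["q"],2))
c=snap("wrist",7); im=c["pixels"]; hsv=cv2.cvtColor(im,cv2.COLOR_RGB2HSV)
m=cv2.inRange(hsv,(0,150,60),(6,255,255))|cv2.inRange(hsv,(174,150,60),(180,255,255))
n,l,st,ce=cv2.connectedComponentsWithStats(m); print(st[1:][st[1:,4]>150])
E
```

```text
shift [-0.0003  0.0003  0.0016] turn -29.2 t 13.93 q6 -1.81 w 0.014 F [ 0.9  0.5 -1.7] pos [0.6308 0.0617 0.2766] th -171.16
[-0.09  0.29  1.42 -0.    1.44 -1.81]
[[ 303  273   37   89 2873]
 [ 276  415   30   11  251]]
```

>>> drive_tool --motion '[{"claw": 1,"x": 0,"y": 0,"z": 0.005,"turn": -10},{"claw": 1,"x": 0,"y": 0,"z": 0.01,"turn": -20},{"claw": 1,"x": 0,"y": 0,"z": 0.015,"turn": -29},{"claw": 1,"x": 0,"y": 0,"z": 0.03,"turn": -29},{"claw": 1,"x": 0,"y": 0,"z": 0.038,"turn": -29}]'

```text
time_s: 14.6
ee_pos: [0.6304, 0.0617, 0.237]
tcp_rot: [1.003, -2.975, -0.001]
contact_force: [-0.2, -0.1, -2.7]
gripper_width: 0.0139
grasp_force: 44.8
```

>>> drive_tool --motion '[{"claw": 1,"x": 0,"y": 0,"z": 0.003,"turn": 0},{"claw": 1,"x": 0,"y": 0,"z": 0.006,"turn": 0},{"claw": 1,"x": 0,"y": 0,"z": 0.009,"turn": 0},{"claw": 1,"x": 0,"y": 0,"z": 0.011,"turn": 0},{"claw": 1,"x": 0,"y": 0,"z": 0.013,"turn": 0}]'

```text
time_s: 15.22
ee_pos: [0.6307, 0.0616, 0.2255]
tcp_rot: [1.01, -2.974, -0.0]
contact_force: [-3.3, -0.5, 1.3]
gripper_width: 0.0136
grasp_force: 44.9
```

```bash
python3 - <<'E'
from h import *
go([.631,.062,.2155],np.radians(218)); s=get_state(); print(np.round(s["ft_torque"],2))
E
```

```text
shift [-0.0004  0.0001  0.01  ] turn -0.5 t 15.22 q6 -2.31 w 0.0136 F [-3.3 -0.5  1.3] pos [0.6307 0.0616 0.2255] th -142.5
[ 0.06  0.79 -0.03]
```

>>> drive_tool --motion '[{"claw": 1,"x": 0.0005,"y": 0.0004,"z": 0.002,"turn": 0},{"claw": 1,"x": 0.0005,"y": 0.0004,"z": 0.004,"turn": 0},{"claw": 1,"x": 0.0005,"y": 0.0004,"z": 0.006,"turn": 0},{"claw": 1,"x": 0.0005,"y": 0.0004,"z": 0.0075,"turn": 0},{"claw": 1,"x": 0.0005,"y": 0.0004,"z": 0.0085,"turn": 0}]'

```text
time_s: 15.85
ee_pos: [0.6317, 0.0614, 0.222]
tcp_rot: [-1.009, 2.971, -0.004]
contact_force: [-11.0, -1.3, 25.4]
gripper_width: 0.0136
grasp_force: 45.1
```

```bash
cat > foot.py <<'E'
from h import *
import sys
def avg(n,k=6):
    c=camera(n); c["pixels"]=np.mean([c["pixels"].astype(float)]+[camera(n)["pixels"] for _ in range(k-1)],0); return c
tag=sys.argv[1]; go([.631,.062,.2155],np.radians(218)); s=get_state(); print(np.round(s["ft_torque"],2))
k=avg("scene"); np.savez(f"foot{tag}.npz",**k); p=k["pixels"]
for v in range(246,262): print(v,p[v,306:314,:].round().astype(int).tolist() if len(sys.argv)>2 else p[v,308:311].mean(0).round().astype(int).tolist())
E
python3 foot.py a x
```

```text
shift [0.0002 0.0009 0.0065] turn -0.5 t 15.85 q6 -2.32 w 0.0136 F [-11.   -1.3  25.4] pos [0.6317 0.0614 0.222 ] th -142.48
[ 0.09  2.12 -0.03]
246 [[54, 84, 142], [53, 85, 141], [54, 85, 142], [54, 85, 143], [54, 84, 143], [54, 84, 142], [53, 83, 140], [53, 83, 139]]
247 [[53, 84, 139], [54, 84, 140], [53, 84, 140], [54, 84, 142], [54, 83, 140], [53, 82, 137], [52, 80, 132], [50, 76, 126]]
248 [[52, 78, 129], [50, 76, 124], [49, 72, 117], [49, 70, 113], [48, 66, 106], [48, 64, 98], [49, 62, 91], [47, 58, 84]]
249 [[47, 59, 87], [48, 58, 83], [50, 57, 77], [52, 57, 73], [52, 56, 69], [53, 55, 64], [53, 54, 60], [51, 52, 58]]
250 [[47, 50, 62], [51, 52, 57], [54, 53, 57], [56, 56, 58], [57, 56, 58], [58, 56, 58], [58, 56, 58], [56, 54, 56]]
251 [[45, 50, 64], [53, 52, 56], [61, 57, 57], [72, 69, 70], [74, 73, 75], [77, 76, 78], [80, 78, 80], [79, 74, 76]]
252 [[56, 62, 80], [63, 62, 69], [83, 65, 59], [88, 72, 70], [94, 83, 82], [92, 85, 86], [98, 86, 87], [109, 77, 72]]
253 [[118, 119, 122], [112, 108, 106], [108, 85, 62], [125, 92, 62], [156, 106, 73], [138, 94, 70], [127, 93, 69],
[... 431 characters left out ...]
[[189, 188, 187], [150, 148, 148], [144, 142, 140], [148, 142, 136], [164, 155, 144], [200, 193, 184], [208, 201, 192], [211, 207, 201]]
258 [[212, 212, 210], [201, 200, 199], [200, 199, 198], [200, 198, 197], [202, 201, 200], [216, 214, 213], [219, 217, 216], [219, 218, 216]]
259 [[218, 217, 216], [217, 216, 215], [219, 217, 217], [219, 217, 217], [216, 216, 215], [217, 216, 216], [218, 218, 217], [219, 219, 217]]
260 [[218, 217, 216], [218, 217, 216], [220, 218, 218], [221, 220, 219], [219, 218, 217], [217, 217, 216], [218, 217, 216], [219, 218, 217]]
261 [[219, 218, 217], [218, 217, 216], [220, 218, 217], [221, 220, 219], [220, 219, 218], [218, 217, 216], [218, 217, 216], [219, 218, 217]]
```

>>> drive_tool --motion '[{"claw": 1,"x": 0.0012,"y": 0.0009,"z": -0.0035,"turn": 0},{"claw": 1,"x": 0.0012,"y": 0.0009,"z": -0.0035,"turn": 2},{"claw": 1,"x": 0.0012,"y": 0.0009,"z": -0.0035,"turn": 5},{"claw": 1,"x": 0.0012,"y": 0.0009,"z": -0.0035,"turn": 8},{"claw": 1,"x": 0.0012,"y": 0.0009,"z": -0.0035,"turn": 10}]'

```text
time_s: 16.77
ee_pos: [0.6298, 0.0616, 0.2219]
tcp_rot: [-0.743, 3.05, -0.001]
contact_force: [-3.7, -0.4, 7.7]
gripper_width: 0.014
grasp_force: 45.0
```

```bash
python3 - <<'E'
from h import *
go([.631,.062,.2155],np.radians(218)); s=get_state(); print(np.round(s["ft_torque"],2))
c=snap("side",8);s2=snap("scene",8);w=snap("wrist",8)
A=cv2.resize(c["pixels"][160:260,280:350],(420,600),interpolation=cv2.INTER_CUBIC)
B=cv2.resize(s2["pixels"][170:270,280:343],(378,600),interpolation=cv2.INTER_CUBIC)
cv2.imwrite("pics/m8.png",np.hstack([A,B])[...,::-1])
E
```

```text
shift [-0.0012 -0.0002  0.0064] turn -10.6 t 16.77 q6 -2.14 w 0.014 F [-3.7 -0.4  7.7] pos [0.6298 0.0616 0.2219] th -152.63
[0.15 0.45 0.14]
```

>>> drive_tool --motion '[{"claw": 1,"x": 0.0003,"y": 0.0002,"z": 0,"turn": 10},{"claw": 1,"x": 0.0003,"y": 0.0002,"z": 0,"turn": 20},{"claw": 1,"x": 0.0003,"y": 0.0002,"z": 0,"turn": 30},{"claw": 1,"x": 0.0003,"y": 0.0002,"z": 0,"turn": 40},{"claw": 1,"x": 0.0003,"y": 0.0002,"z": 0,"turn": 50}]'

```text
time_s: 17.55
ee_pos: [0.6293, 0.0633, 0.222]
tcp_rot: [0.622, 3.078, 0.005]
contact_force: [-2.7, 5.9, 9.0]
gripper_width: 0.0133
grasp_force: 45.1
```

```bash
python3 foot.py b x
```

```text
shift [-0.0021 -0.0006  0.0065] turn -60.8 t 17.55 q6 -1.26 w 0.0133 F [-2.7  5.9  9. ] pos [0.6293 0.0633 0.222 ] th 157.16
[1.11 0.44 0.15]
246 [[54, 84, 141], [54, 85, 141], [54, 85, 141], [55, 85, 143], [55, 84, 142], [54, 84, 142], [54, 83, 140], [53, 83, 138]]
247 [[54, 84, 140], [53, 83, 139], [54, 83, 140], [54, 84, 142], [54, 83, 140], [53, 82, 136], [52, 80, 132], [50, 76, 124]]
248 [[53, 79, 129], [51, 76, 124], [50, 72, 117], [49, 70, 112], [48, 67, 106], [48, 64, 97], [49, 62, 90], [46, 58, 84]]
249 [[48, 59, 87], [48, 58, 82], [49, 57, 77], [52, 57, 72], [52, 56, 68], [52, 55, 64], [53, 54, 61], [51, 52, 58]]
250 [[47, 50, 60], [51, 51, 56], [54, 54, 57], [56, 56, 58], [58, 56, 59], [58, 57, 58], [58, 57, 58], [56, 55, 56]]
251 [[47, 51, 61], [53, 53, 55], [59, 57, 58], [69, 68, 70], [74, 73, 75], [77, 75, 78], [79, 77, 80], [75, 74, 77]]
252 [[58, 63, 78], [65, 65, 69], [71, 68, 68], [77, 76, 77], [82, 78, 81], [86, 82, 84], [88, 84, 87], [86, 83, 84]]
253 [[118, 118, 122], [112, 109, 107], [99, 85, 70], [88, 77, 70], [96, 75, 74], [104, 80, 77], [101, 83, 78], [111, 9
[... 415 characters left out ...]
[[148, 147, 146], [141, 139, 136], [136, 128, 118], [152, 133, 105], [173, 146, 102], [183, 154, 106], [190, 164, 121], [191, 175, 150]]
258 [[198, 197, 196], [189, 188, 186], [152, 150, 147], [160, 155, 149], [197, 192, 184], [204, 197, 189], [208, 201, 193], [208, 205, 200]]
259 [[215, 214, 213], [213, 211, 210], [202, 200, 200], [204, 202, 201], [214, 212, 212], [215, 214, 213], [217, 215, 214], [217, 216, 215]]
260 [[218, 216, 215], [216, 216, 214], [218, 216, 215], [219, 218, 216], [218, 216, 216], [216, 216, 215], [217, 216, 215], [218, 218, 216]]
261 [[218, 217, 216], [217, 216, 215], [218, 217, 216], [220, 218, 218], [220, 218, 217], [217, 216, 216], [217, 216, 215], [218, 216, 216]]
```

```bash
cat > edge.py <<'E'
import numpy as np,sys
def edges(p):
    o=[]
    for u in (309,310,311,312):
        d=(p[244:266,u,0]-p[244:266,u,2]); i=d.argmax(); h=d[i]/2
        j=i
        while d[j]>h:j+=1
        lo=j-1+(d[j-1]-h)/(d[j-1]-d[j])
        k=i
        while d[k]>h:k-=1
        up=k+(h-d[k])/(d[k+1]-d[k]); o.append((up+244,lo+244))
    return np.mean(o,0).round(2)
if __name__=="__main__":
    for t in sys.argv[1:]:
        p=np.load(f"foot{t}.npz")["pixels"]; print(t,edges(p),"R-G",(p[248:258,309:313,0]-p[248:258,309:313,1]).mean(1).round().astype(int),"V",p[248:258,309:313].mean((1,2)).round().astype(int))
E
sed -i '/^for v/d' foot.py; python3 edge.py a b
```

```text
a [252.78 256.28] R-G [-17  -3   1   2  12  40  43  40  27   7] V [ 72  58  57  75  85 100 136 145 139 172]
b [253.59 257.21] R-G [-17  -3   1   1   3  18  42  43  40  26] V [ 72  58  57  75  82  84 105 137 145 144]
```

>>> drive_tool --motion '[{"claw": 1,"x": 0.0006,"y": 0.0004,"z": 0,"turn": 10},{"claw": 1,"x": 0.0006,"y": 0.0004,"z": 0,"turn": 20},{"claw": 1,"x": 0.0006,"y": 0.0004,"z": 0,"turn": 30},{"claw": 1,"x": 0.0006,"y": 0.0004,"z": 0,"turn": 40},{"claw": 1,"x": 0.0006,"y": 0.0004,"z": 0,"turn": 50}]'

```text
time_s: 18.48
ee_pos: [0.63, 0.0644, 0.2222]
tcp_rot: [1.864, 2.526, 0.009]
contact_force: [1.3, 5.7, 6.0]
gripper_width: 0.0136
grasp_force: 45.1
```

```bash
python3 foot.py c; python3 edge.py c
```

```text
shift [-0.0026  0.0002  0.0067] turn -110.8 t 18.48 q6 -0.39 w 0.0136 F [1.3 5.7 6. ] pos [0.63   0.0644 0.2222] th 107.17
[ 1.35 -0.49  0.21]
c [254.57 258.11] R-G [-17  -3   2   2   1   3  17  33  40  39] V [ 72  58  57  75  82  82  85 116 140 145]
```

>>> drive_tool --motion '[{"claw": 1,"x": 0.0006,"y": 0.0002,"z": 0,"turn": 8},{"claw": 1,"x": 0.0006,"y": 0.0002,"z": 0,"turn": 16},{"claw": 1,"x": 0.0006,"y": 0.0002,"z": 0,"turn": 24},{"claw": 1,"x": 0.0006,"y": 0.0002,"z": 0,"turn": 32},{"claw": 1,"x": 0.0006,"y": 0.0002,"z": 0,"turn": 40}]'

```text
time_s: 19.4
ee_pos: [0.6309, 0.0645, 0.2222]
tcp_rot: [2.615, 1.738, 0.012]
contact_force: [4.7, 4.7, 3.9]
gripper_width: 0.0135
grasp_force: 45.0
```

```bash
python3 foot.py d; python3 edge.py d
```

```text
shift [-0.0023  0.001   0.0067] turn -150.8 t 19.4 q6 0.31 w 0.0135 F [4.7 4.7 3.9] pos [0.6309 0.0645 0.2222] th 67.22
[ 1.02 -1.05  0.11]
d [255.35 258.66] R-G [-17  -3   1   1   1   1   3  20  35  39] V [ 72  58  57  74  82  83  82  85 120 139]
```

>>> drive_tool --motion '[{"claw": 1,"x": 0.0005,"y": 0.0002,"z": 0,"turn": 5},{"claw": 1,"x": 0.0005,"y": 0.0002,"z": 0,"turn": 10},{"claw": 1,"x": 0.0005,"y": 0.0002,"z": 0,"turn": 15},{"claw": 1,"x": 0.0005,"y": 0.0002,"z": 0,"turn": 20},{"claw": 1,"x": 0.0005,"y": 0.0002,"z": 0,"turn": 25}]'

```text
time_s: 20.32
ee_pos: [0.6315, 0.0644, 0.2223]
tcp_rot: [2.929, 1.133, 0.012]
contact_force: [5.2, 3.6, 3.5]
gripper_width: 0.0135
grasp_force: 45.0
```

```bash
python3 foot.py e; python3 edge.py e; python3 - <<'E'
import numpy as np
for t in "de":
    p=np.load(f"foot{t}.npz")["pixels"]
    for v in range(251,263): print(t,v,p[v,308:314].round().astype(int).tolist())
E
```

```text
shift [-0.002   0.0014  0.0068] turn -175.7 t 20.32 q6 0.75 w 0.0135 F [5.2 3.6 3.5] pos [0.6315 0.0644 0.2223] th 42.3
[ 0.78 -1.09  0.12]
e [255.59 258.67] R-G [-17  -3   1   1   1   1   2   8  32  39] V [ 72  58  57  75  82  83  83  90 122 140]
d 251 [[59, 57, 59], [70, 68, 70], [74, 72, 74], [76, 75, 77], [78, 77, 80], [77, 76, 78]]
d 252 [[67, 65, 67], [76, 74, 77], [80, 79, 82], [84, 83, 86], [86, 85, 88], [84, 83, 87]]
d 253 [[70, 69, 71], [76, 76, 78], [81, 80, 82], [85, 83, 86], [88, 86, 90], [85, 83, 87]]
d 254 [[78, 75, 74], [78, 77, 77], [82, 79, 80], [86, 82, 85], [88, 85, 87], [91, 86, 86]]
d 255 [[108, 91, 69], [96, 80, 62], [97, 76, 66], [108, 86, 71], [113, 92, 74], [133, 102, 78]]
d 256 [[127, 103, 68], [126, 99, 59], [140, 108, 65], [184, 143, 82], [193, 151, 86], [187, 148, 89]]
d 257 [[130, 106, 73], [153, 120, 68], [180, 141, 77], [206, 163, 88], [213, 170, 93], [205, 168, 103]]
d 258 [[151, 138, 121], [168, 141, 98], [190, 151, 87], [205, 164, 95], [214, 177, 116], [212, 190, 153]]
d 259 [[202, 198, 195], [197, 188, 179], [164, 147, 124], [176, 158, 134], [212,
[... 861 characters left out ...]
, 73], [184, 146, 89], [193, 154, 92], [183, 148, 92]]
e 257 [[122, 100, 71], [152, 118, 68], [180, 141, 78], [207, 164, 90], [214, 171, 94], [206, 169, 104]]
e 258 [[150, 137, 120], [169, 141, 98], [190, 152, 88], [205, 164, 95], [214, 178, 116], [213, 191, 154]]
e 259 [[203, 199, 195], [198, 189, 180], [165, 148, 125], [177, 159, 135], [214, 202, 188], [218, 212, 203]]
e 260 [[219, 217, 216], [216, 215, 213], [201, 198, 196], [202, 200, 197], [217, 215, 213], [219, 218, 217]]
e 261 [[220, 218, 217], [221, 219, 219], [219, 218, 217], [218, 216, 216], [218, 217, 216], [219, 218, 217]]
e 262 [[218, 218, 217], [221, 219, 218], [221, 220, 220], [220, 219, 218], [218, 217, 216], [219, 217, 216]]
```

The foot has stopped on the block: its bottom rows are identical between d and e. The band is about 1.5–1.9 mm into the sleeve, so I'll stop turning. Next I ease back within the play, lift off, and return the driver.

>>> drive_tool --motion '[{"claw": 1,"x": 0,"y": 0,"z": -0.001,"turn": -4},{"claw": 1,"x": 0,"y": 0,"z": -0.002,"turn": -7},{"claw": 1,"x": 0,"y": 0,"z": -0.01,"turn": -7},{"claw": 1,"x": 0,"y": 0,"z": -0.03,"turn": -7},{"claw": 1,"x": 0,"y": 0,"z": -0.06,"turn": -7}]'

```text
time_s: 21.25
ee_pos: [0.6281, 0.0633, 0.28]
tcp_rot: [-2.852, -1.314, 0.004]
contact_force: [0.9, 0.2, -2.3]
gripper_width: 0.0134
grasp_force: 45.0
```

```bash
python3 foot.py f; python3 edge.py e f; python3 - <<'E'
from h import *
go([.6074,.2655,.279],np.radians(-11.5))
E
```

```text
shift [0.001  0.0032 0.0645] turn -168.5 t 21.25 q6 0.62 w 0.0134 F [ 0.9  0.2 -2.3] pos [0.6281 0.0633 0.28  ] th 49.46
[-0.02 -0.03  0.07]
e [255.59 258.67] R-G [-17  -3   1   1   1   1   2   8  32  39] V [ 72  58  57  75  82  83  83  90 122 140]
f [255.58 258.66] R-G [-17  -3   1   1   1   1   2   9  32  39] V [ 72  58  58  75  82  83  84  91 122 140]
shift [ 1.404e-01 -1.470e-01  1.000e-04] turn 61.0 t 21.55 q6 0.62 w 0.0136 F [ 0.8 -0.4 -1.3] pos [0.628  0.0633 0.2791] th 49.5
```

>>> drive_tool --motion '[{"claw": 1,"x": 0.028,"y": -0.029,"z": 0,"turn": 10.5},{"claw": 1,"x": 0.056,"y": -0.058,"z": 0,"turn": 21},{"claw": 1,"x": 0.084,"y": -0.088,"z": 0,"turn": 31.5},{"claw": 1,"x": 0.112,"y": -0.117,"z": 0,"turn": 42},{"claw": 1,"x": 0.14,"y": -0.147,"z": 0,"turn": 52}]'

```text
time_s: 22.18
ee_pos: [0.6069, 0.2662, 0.2788]
tcp_rot: [3.14, -0.078, -0.004]
contact_force: [0.1, 0.1, -2.1]
gripper_width: 0.0135
grasp_force: 45.0
```

>>> drive_tool --motion '[{"claw": 1,"x": 0,"y": 0,"z": 0,"turn": 9},{"claw": 1,"x": 0,"y": 0,"z": 0.04,"turn": 9},{"claw": 1,"x": 0,"y": 0,"z": 0.08,"turn": 9},{"claw": 1,"x": 0,"y": 0,"z": 0.11,"turn": 9},{"claw": 1,"x": 0,"y": 0,"z": 0.12,"turn": 9}]'

```text
time_s: 22.8
ee_pos: [0.6055, 0.2646, 0.1566]
tcp_rot: [3.124, -0.314, -0.01]
contact_force: [-0.4, -0.0, -0.7]
gripper_width: 0.0139
grasp_force: 45.0
```

```bash
python3 - <<'E'
from h import *
go([.607,.2655,.098],np.radians(-11.5))
c=snap("side",9); hsv=cv2.cvtColor(c["pixels"],cv2.COLOR_RGB2HSV)
m=cv2.inRange(hsv,(0,150,60),(6,255,255))|cv2.inRange(hsv,(174,150,60),(180,255,255)); n,l,st,ce=cv2.connectedComponentsWithStats(m); print([(s.tolist(),x.round(1).tolist()) for s,x in zip(st[1:],ce[1:]) if s[4]>60])
print("holder ctr",proj(c,[[.605,.2666,.045],[.606,.266,.12]]))
E
```

```text
shift [ 0.0017 -0.0013  0.0586] turn 0.0 t 22.8 q6 2.0 w 0.0139 F [-0.4 -0.  -0.7] pos [0.6055 0.2646 0.1566] th -11.5
[([305, 259, 16, 23, 139], [315.8, 273.2]), ([399, 278, 25, 31, 68], [411.5, 293.3])]
holder ctr [[312.8053407  313.31481574]
 [311.47931445 284.38943293]]
```

Clear above the pocket, so I'll lower the last 58 mm gently.

>>> drive_tool --motion '[{"claw": 1,"x": 0.001,"y": -0.001,"z": 0.015,"turn": 0},{"claw": 1,"x": 0.001,"y": -0.001,"z": 0.03,"turn": 0},{"claw": 1,"x": 0.001,"y": -0.001,"z": 0.042,"turn": 0},{"claw": 1,"x": 0.001,"y": -0.001,"z": 0.052,"turn": 0},{"claw": 1,"x": 0.001,"y": -0.001,"z": 0.057,"turn": 0}]'

```text
time_s: 23.48
ee_pos: [0.6086, 0.2659, 0.1029]
tcp_rot: [3.126, -0.314, -0.001]
contact_force: [-0.3, 0.4, -1.2]
gripper_width: 0.0137
grasp_force: 45.0
```

>>> drive_tool --motion '[{"claw": 1,"x": 0,"y": 0,"z": 0.001,"turn": 0},{"claw": 1,"x": 0,"y": 0,"z": 0.002,"turn": 0},{"claw": 1,"x": 0,"y": 0,"z": 0.003,"turn": 0},{"claw": 1,"x": 0,"y": 0,"z": 0.004,"turn": 0},{"claw": 1,"x": 0,"y": 0,"z": 0.004,"turn": 0}]'

```text
time_s: 24.1
ee_pos: [0.6089, 0.266, 0.0998]
tcp_rot: [-3.126, 0.314, -0.0]
contact_force: [0.0, -0.5, -1.6]
gripper_width: 0.0134
grasp_force: 45.0
```

>>> drive_tool --motion '[{"claw": 1,"x": 0,"y": 0,"z": 0.001,"turn": 0},{"claw": 1,"x": 0,"y": 0,"z": 0.002,"turn": 0},{"claw": 1,"x": 0,"y": 0,"z": 0.003,"turn": 0},{"claw": 1,"x": 0,"y": 0,"z": 0.004,"turn": 0},{"claw": 1,"x": 0,"y": 0,"z": 0.004,"turn": 0}]'

```text
time_s: 24.72
ee_pos: [0.6102, 0.266, 0.0989]
tcp_rot: [-3.125, 0.314, -0.005]
contact_force: [-3.2, -3.6, 13.6]
gripper_width: 0.0141
grasp_force: 45.0
```

Floor contact (13.6 N). Release, then raise.

>>> drive_tool --motion '[{"claw": 1,"x": 0,"y": 0,"z": -0.002,"turn": 0},{"claw": 0.6,"x": 0,"y": 0,"z": -0.002,"turn": 0},{"claw": 0.6,"x": 0,"y": 0,"z": -0.002,"turn": 0},{"claw": 0.6,"x": 0,"y": 0,"z": -0.002,"turn": 0},{"claw": 0.6,"x": 0,"y": 0,"z": -0.002,"turn": 0}]'

```text
time_s: 25.35
ee_pos: [0.6088, 0.266, 0.0974]
tcp_rot: [3.126, -0.314, -0.001]
contact_force: [0.3, 0.1, 0.4]
gripper_width: 0.0352
grasp_force: 0.0
```

>>> drive_tool --motion '[{"claw": 0.6,"x": 0,"y": 0,"z": -0.03,"turn": 0},{"claw": 0.6,"x": 0,"y": 0,"z": -0.07,"turn": 0},{"claw": 0.6,"x": 0,"y": 0,"z": -0.12,"turn": 0},{"claw": 0.6,"x": 0,"y": 0,"z": -0.17,"turn": 0},{"claw": 0.6,"x": 0,"y": 0,"z": -0.2,"turn": 0}]'

```text
time_s: 25.98
ee_pos: [0.6096, 0.2662, 0.3012]
tcp_rot: [-3.124, 0.314, -0.006]
contact_force: [-0.5, 0.9, -0.3]
gripper_width: 0.0355
grasp_force: 0.0
```

```bash
python3 foot.py g; python3 edge.py e g; python3 - <<'E'
from h import *
w=snap("wrist",10); s=snap("side",10); a=load("footg.npz")
im=np.zeros((600,800,3),np.uint8)
im[:300,:400]=cv2.resize(w["pixels"],(400,300)); im[:400,400:]=cv2.resize(s["pixels"][200:340,260:400],(400,400),interpolation=cv2.INTER_CUBIC)
im[300:,:400]=cv2.resize(a["pixels"][230:275,285:345].astype(np.uint8),(400,300),interpolation=cv2.INTER_CUBIC)
im[400:,400:700]=cv2.resize(a["pixels"][240:320,190:310].astype(np.uint8),(300,200))
cv2.imwrite("pics/final.png",im[...,::-1])
E
```

```text
shift [0.0613 0.196  0.0856] turn 130.5 t 25.98 q6 2.0 w 0.0355 F [-0.5  0.9 -0.3] pos [0.6096 0.2662 0.3012] th -11.48
[ 0.02 -0.03 -0.01]
e [255.59 258.67] R-G [-17  -3   1   1   1   1   2   8  32  39] V [ 72  58  57  75  82  83  83  90 122 140]
g [255.55 258.65] R-G [-18  -3   2   2   2   2   2  11  34  40] V [ 84  69  68  87  95  96  96 104 138 156]
```

View pics/final.png

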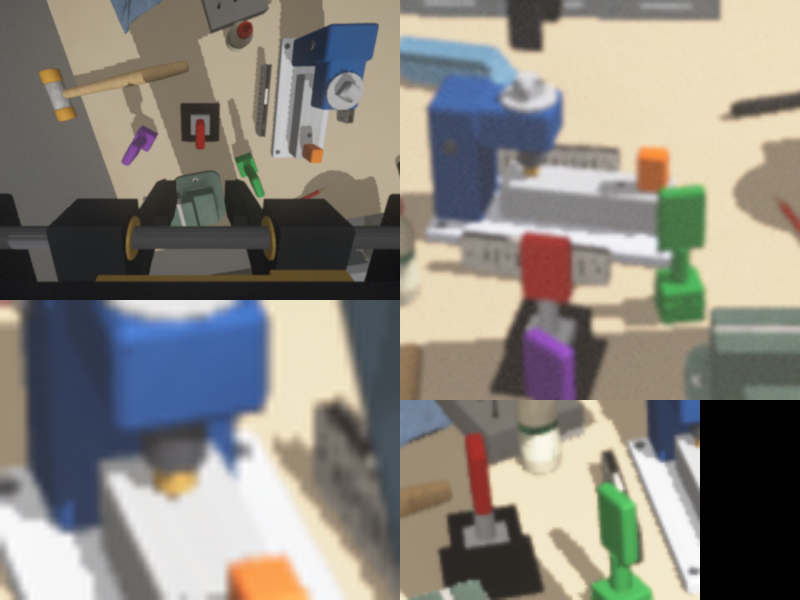

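The driver stands upright in its holder at mosaic (200,130). The block lies flat under the foot, with brass on the block at (173,480), and nothing else has moved. Edge tracking puts the sleeve about 1.5 mm down over the 3 mm band, so I'm handing in.

```bash
python3 -c "
from cell import sign_off; print(sign_off())"
```

```text
the job is handed in; nothing more can be done
None
```

I handed the job in at about 26 s: the block lies flat under the foot, the red band is an estimated 1.5 mm (of 3) up the sleeve, judged from image tracking because the band was too small to see clearly, and the driver is back upright in its holder with nothing else visibly moved.

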